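# Mount the blood tube rack on the shaker

### The job

Get the white rack of purple-capped tubes mixing: swing the shaker's red clamp fully clear of the deck, lower the white rack flat onto the deck so that both dowel pins come up through its two holes, then swing the clamp all the way back over the rack's edge to its stop, and only then press the green start button and let it go. Keep the white rack upright all the time, let go of it and of the clamp, and leave the blue rack, the jar and the bottle where they stand.

Things in the scene. Friction and masses are not known exactly. Their poses are not given: they have to be found in the camera images.
- rack_base (a point): Centre of the underside of the white tube rack (loose, about 0.35 kg): plate 170 (x) x 100 (y) x 10 mm, z up, with two round through holes 15 mm wide at x = -68 and +68 mm, y = 0. Eight tubes with purple and lilac caps stand in white blocks at its corners (|x| 35-85, |y| 23-47 mm); cap tops 65 mm above the underside. Either way round (half a turn) fits the pins.
- rack_handle (a point): Centre of the black grip bar of the white rack, 54 mm above its underside, over its middle; bar 62 long (along the rack's x) x 14 wide (y) x 14 mm high, on two steel posts 10 mm wide at x = -22 and +22 mm. Pinch it across its 14 mm width from above. Axes as rack_base.
- deck (a point): Centre of the top of the shaker's dark grey deck (196 x 116 mm, 90 mm above the table), where the middle of the rack's underside must lie. x runs from pin to pin, y sideways (away from the clamp), z up. Dowel pins stand on it at x = -68 and +68 mm, y = 0. The shaker is fixed: a white box 260 (x) x 320 (y) mm, top 75 mm above the table, its centre at y = -55 mm.
- pin_near (a point): Centre of the tip of the steel dowel pin at x = -68 mm of the deck, 26 mm above the deck; axes as deck. Pins are 12 mm in diameter; the top 9 mm are a cone, 5 mm across at the tip. The holes have 1.5 mm of play all round.
- pin_far (a point): Centre of the tip of the like dowel pin at x = +68 mm of the deck, 26 mm above the deck; axes as deck.
- clamp (a joint): Angle of the red swing clamp about its vertical pivot, rad: 0 = closed, at its stop (nose over the deck, along deck +y); grows counter-clockwise seen from above to 1.57 = fully open, at its other stop (nose along deck -x). Starts at 0 to 0.5, in the way of the rack; clear of it beyond about 1.1. It stays where it is left; about 1 N at the knob moves it.
- clamp_pivot (a point): Point on the clamp's vertical pivot axis at the underside of the clamp bar, 13 mm above the deck, at x = 0, y = -85 mm in the deck's axes. Axes as deck. The red bar is 20 mm wide, 10 mm thick; its nose reaches 52 mm from the pivot and passes 3 mm over the seated rack's plate, so it cannot close over a rack that is not down.
- clamp_knob (a point): Centre (half-way up) of the upright black round knob on the clamp's tail, 22 mm diameter, 50 mm high, standing on the clamp bar; this point is 85 mm from the pivot axis and 48 mm above the deck. Closed, the knob lies along deck -y from the pivot; fully open, along deck +x.
- start_top (a point): Centre of the top of the round green start button (32 mm across) on the shaker's top, facing up; at x = -85, y = -173 mm in the deck's axes. Pressed straight down.
- start (a joint): Travel of the green start button, m: 0 = out, 0.006 = fully down, which takes about 5 N; it springs back. It counts as pressed beyond 0.004.
- other_base (a point): Centre of the underside of the blue rack with yellow and orange caps: same size, mass and shape as the white rack, but its holes are only 92 mm apart and do not fit. Not to be moved. The two racks may stand on either side of the shaker.
- jar_mid (a point): Centre of the loose specimen jar with a yellow cap, 64 mm diameter, 75 mm high. Not to be moved.
- bottle_mid (a point): Centre of the loose bottle with a blue cap, 60 mm diameter, 150 mm high. Not to be moved.

How it is judged:
On the way, in this order (a step that is already met when the one before it is completed fails the run):
1. the clamp is swung clear of the deck (beyond 1.1 rad) (value of joint clamp above 1.1 rad), for 0.1 s.
2. the white rack lies flat on the deck with both pins through its holes (horizontal distance between rack_base and deck below 0.004 m and z of rack_base in the frame of deck below 0.003 m and angle between the x axis of rack_base and the x axis of deck, either way round below 0.06 rad and angle between rack_base's own z axis and vertical below 0.04 rad), for 0.2 s.
3. the clamp is closed over the seated rack (below 0.12 rad) (all of step 2 and value of joint clamp below 0.12 rad), for 0.1 s.
4. the start button is pressed with the rack clamped (all of step 3 and value of joint start above 0.004 m), for 0.05 s.
At the end, for the whole second after the job is handed in: White rack flat on the deck on both pins (centre within 4 mm, underside within 3 mm, turned within 0.06 rad either way round, tilt under 0.04 rad), clamp closed (below 0.12 rad), start button out again; blue rack, jar and bottle within 20 mm of where they stood (all of step 3 and value of joint start below 0.002 m and distance of each of other_base, jar_mid, bottle_mid from where it was at the start of the episode below 0.02 m); the robot touches nothing.
It fails at once if the white rack is tipped by more than 0.4 rad (angle between rack_base's own z axis and vertical above 0.4 rad).
It fails at once if the start button is pressed while the clamp is not closed (value of joint start above 0.004 m and value of joint clamp above 0.15 rad).
It fails at once if the blue rack, the jar or the bottle is shifted by more than 30 mm (distance of any of other_base, jar_mid, bottle_mid from where it was at the start of the episode above 0.03 m).
It also fails if it takes over 69 s, if anything falls off the work surface, if the arm or the gripper's body presses on something with over 40 N, if the wrist force passes 120 N, or if a joint passes its speed limit or range.

### The arm

A 6-joint arm with a two-finger parallel gripper is mounted at the origin on the work surface. World frame = base frame: x ahead of the robot, y to its left, z up, the work surface at z = 0. Lengths are in m, angles in rad, forces in N, time in s.
With the tool pointing down it reaches from about 0.35 to 0.725 m from the base axis. Payload 6 kg.
Tool frame: the origin (TCP) lies between the finger pads; the fingertips stand 25 mm ahead of it and the grasp point (between the pads) lies 6 mm ahead of it (robot.finger_overhang is the distance from the TCP to the fingertips, in m); y points along the fingers, x is the direction in which the jaws open and shut, and the axes are right-handed (so a half turn about y gives the same grasp; the last joint's range is limited). The gripper opens to 85 mm and grips with 20 to 120 N. Pads are 22 mm wide; open, the fingers measure 114 mm over their backs; the gripper's body (76 mm by 85 mm) begins 54 mm behind the grasp point. The pads swing forward as they close: fully open they stand 13 mm farther back than shut.
Start: joints at [-0.79, 0.04, 0.085, 0, -1.615, -0.334], TCP at [0.259, -0.541, 0.256] pointing down, gripper open.
Joint ranges: [-2.56, 2.56], [-1.29, 2.01], [-1.08, 1.49], [-3.29, 1.98], [-2.81, -0.18], [-2.99, 2.99]. Speed limits (rad/s): [2.57, 2.57, 3.01, 3.14, 3.14, 3.14].

### API

Orientations are given as a rotation vector (axis times angle).
In Python, from plant import robot, effector, kin, read_camera, ticket, status gives the robot as it stands. Calls block until the motion is done:
- robot.goto(position, orientation): joint-space move of the TCP to a pose.
- robot.movel(position, rate=0.15, rotation=None, contact_N=None): straight line of the TCP; rotation=None keeps the orientation; rate is the mean speed in m/s. With contact_N (N) it stops when the force on the tool has changed by that much, and returns True; else False.
- robot.move_j(angles): joint-space move.
- effector.release() and effector.gripper_close(squeeze=None): open the fingers fully, or close them until they stop; squeeze is the grip in N (None keeps the last).
- robot.dwell(seconds).
- kin.ik(position, orientation): joint angles nearest the present ones, or None.
- read_camera(name): name is "scene" or "top" or "wrist"; returns a dict with "pixels" (480x640x3 uint8, red, green, blue), "vertical_fov" (degrees; the focal length in pixels is half the picture's height over the tangent of half this angle, whatever the lens; pixels are square), "cx", "cy" (the principal point, pixels), "R" (3x3) and "t" (3): a world point X has camera coordinates R X + t; the wrist camera has in their place "tool_from_camera" (4x4, takes a point from camera to tool coordinates, whose origin is the TCP and whose axes are the tool frame's). Camera axes: x right, y down, z forward; pixel columns grow to the right and rows downward; lengths in m; the calibration is good to about 2 mm. The wrist camera is an equidistant fisheye: a pixel r from the principal point sees the ray r / f radians off the axis. A picture is of the moment at which its call begins: read the wrist's pose just before it. There is no depth.
A pose or a line that the arm cannot do raises robot.MotionError and nothing moves.
- ticket.close_job(): hands the job in, once; it reports no verdict.
Readings, each from a call of its own:
- status.read_clock(): time.
- status.read_joint_pos(): joint angles.
- status.read_joint_vel(): joint speeds.
- status.read_joint_efforts(): joint torques, N m.
- status.read_position(): TCP position.
- status.read_orientation(): TCP orientation.
- status.read_ft_force(): force on the tool from outside, world axes, zero at the start.
- status.read_torque(): the same for the moment, N m.
- status.read_gripper_width(): finger opening in m.
Only numpy, scipy, OpenCV 4.12 (cv2) and the standard library are available. Lean on these libraries where they do the work, as an engineer would, in place of code of your own. Each camera call takes 0.05 s, during which the arm holds its last target.

## Working session

There is one attempt and no reset: what is moved stays moved. The work goes in short steps, each a Python script; the robot and the scene stay as the last script left them, time stands still between calls to the robot, and variables do not carry over. Pictures are saved under pics/ and viewed, and the job is handed in when it is done.

```bash
ls; mkdir -p pics; python3 - <<'E'
from plant import robot, effector, kin, read_camera, ticket, status
import cv2,pickle
d={}
for n in("scene","top","wrist"):
    c=read_camera(n);d[n]=c
    cv2.imwrite(f"pics/{n}0.png",c["pixels"][:,:,::-1])
    print(n,{k:v for k,v in c.items() if k!="pixels"})
pickle.dump(d,open("c0.pkl","wb"))
print(status.read_clock(),status.read_position(),status.read_orientation(),status.read_gripper_width())
E
```

```text
pics
scene {'vertical_fov': 51.412532472175606, 'cx': 318.93852018817677, 'cy': 244.15523801956004, 'R': array([[-0.03004264,  0.99954157,  0.00375292],
       [ 0.86481508,  0.02787551, -0.5013161 ],
       [-0.5011909 , -0.01181528, -0.86525608]]), 't': array([ 0.0111974 , -0.44897284,  1.59803545])}
top {'vertical_fov': 45.33444679795501, 'cx': 317.3628781673727, 'cy': 247.79831712841423, 'R': array([[ 0.02858507, -0.99942553,  0.018207  ],
       [-0.98848854, -0.03097012, -0.14809207],
       [ 0.14857087, -0.01376418, -0.98880597]]), 't': array([-0.01564266,  0.58573842,  1.41649154])}
wrist {'vertical_fov': 65.70646984690485, 'cx': 317.40780796327374, 'cy': 239.7739637841278, 'tool_from_camera': array([[ 9.99999958e-01,  2.71783106e-04, -9.56014276e-05,
        -1.36438623e-03],
       [ 1.71720323e-04, -2.95814953e-01,  9.55245248e-01,
        -1.17082167e-01],
       [ 2.31339189e-04, -9.55245225e-01, -2.95814987e-01,
         7.51194555e-02],
       [ 0.00000000e+00,  0.00000000e+00,  0.00000000e+00,
         1.00000000e+00]])}
0.15 [ 0.25920121 -0.54089272  0.25553121] [-0.96237436 -1.53048007  1.52939194] 0.08535979747418479
```

View images.

View pics/scene0.png

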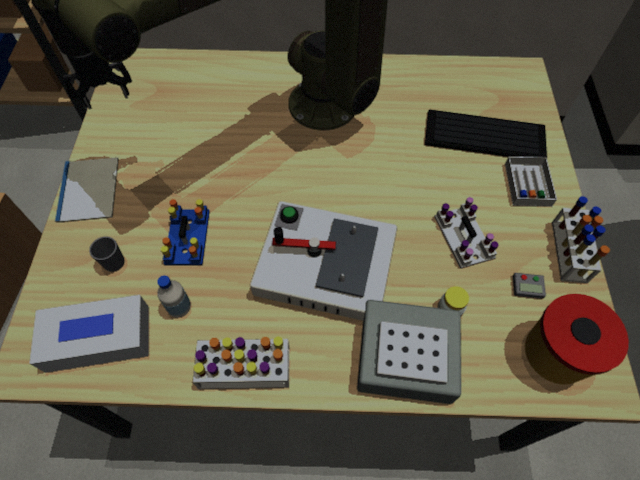

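View pics/top0.png

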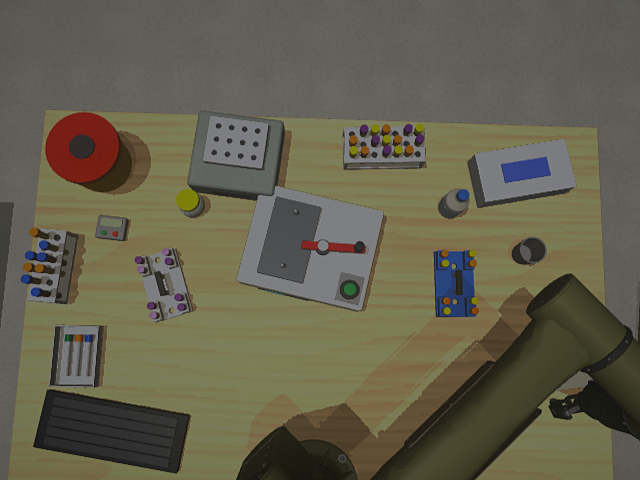

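View pics/wrist0.png

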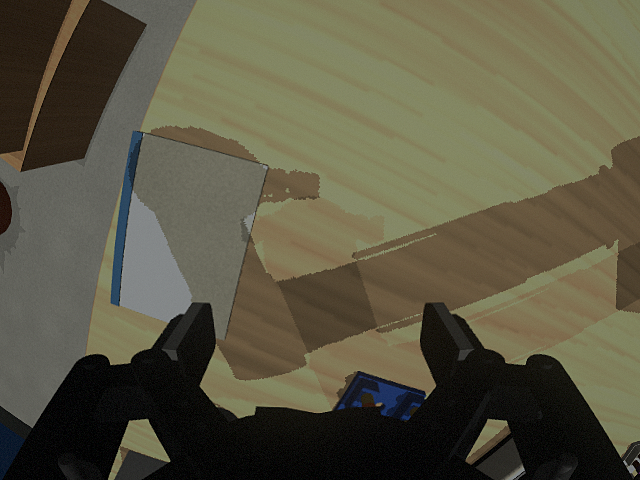

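```bash
python3 - <<'E'
import cv2,pickle,numpy as np
d=pickle.load(open("c0.pkl","rb"))
t=d["top"]["pixels"][:,:,::-1];s=d["scene"]["pixels"][:,:,::-1]
def cr(im,x,y,w,h,k):
    a=cv2.resize(im[y:y+h,x:x+w],None,fx=k,fy=k,interpolation=cv2.INTER_CUBIC);return cv2.convertScaleAbs(a,alpha=1.4)
cv2.imwrite("pics/top_sh.png",cr(t,230,180,160,135,5))
cv2.imwrite("pics/sc_sh.png",cr(s,245,195,160,120,5))
cv2.imwrite("pics/top_rk.png",cr(t,125,235,80,100,6))
E
```

```text
(no output)
```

View pics/top_sh.png

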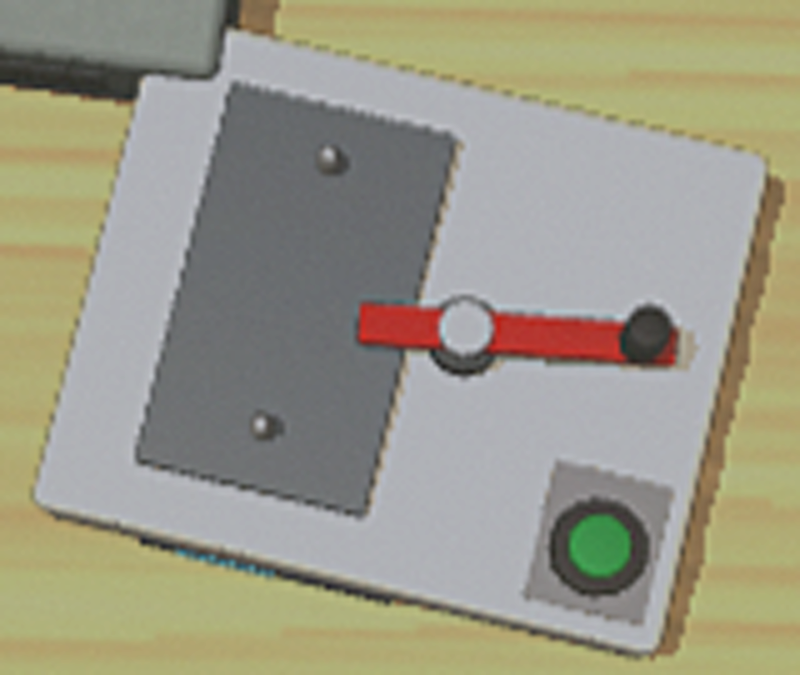

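View pics/sc_sh.png

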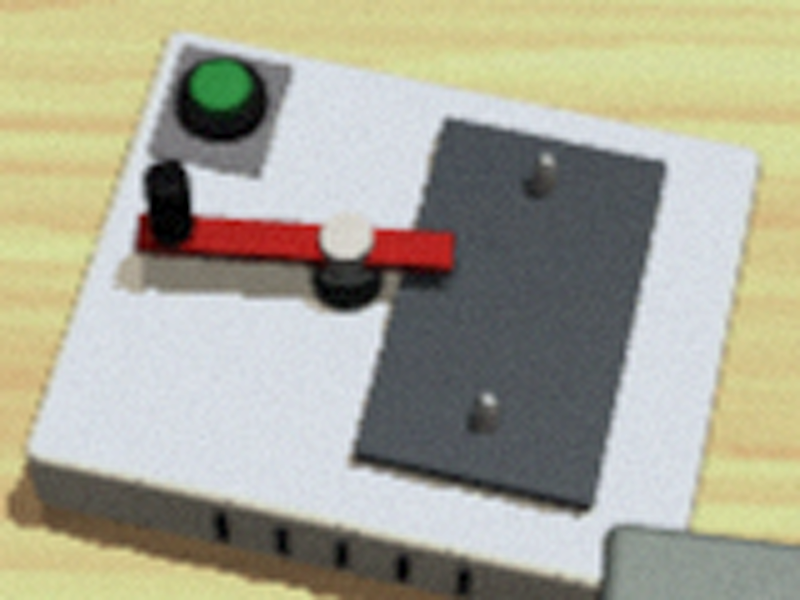

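View pics/top_rk.png

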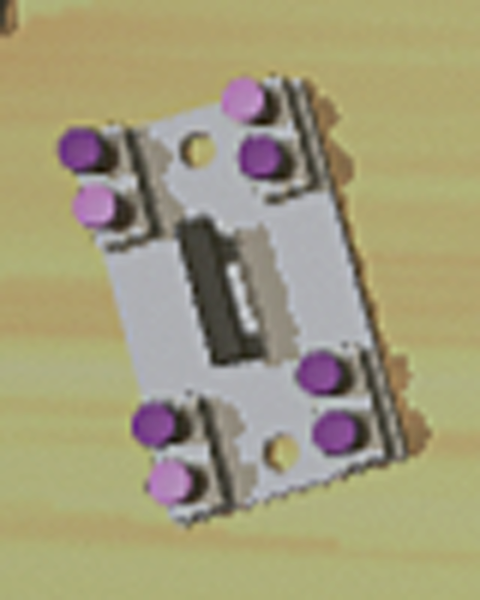

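```bash
cat > h.py <<'E'
import numpy as np,cv2,pickle
from scipy.spatial.transform import Rotation as Ro
def cast(c,uv,z):
    uv=np.atleast_2d(np.asarray(uv,float)); f=240/np.tan(np.radians(c["vertical_fov"])/2)
    d=np.c_[(uv[:,0]-c["cx"])/f,(uv[:,1]-c["cy"])/f,np.ones(len(uv))]@c["R"]
    C=-c["R"].T@c["t"]
    return C+d*((z-C[2])/d[:,2])[:,None]
def wcast(c,p,rv,uv,z):
    uv=np.atleast_2d(np.asarray(uv,float)); f=240/np.tan(np.radians(c["vertical_fov"])/2)
    v=uv-[c["cx"],c["cy"]]; r=np.linalg.norm(v,axis=1); th=r/f
    d=np.c_[v/np.maximum(r,1e-9)[:,None]*np.sin(th)[:,None],np.cos(th)]
    T=c["tool_from_camera"];R=Ro.from_rotvec(rv).as_matrix()
    d=d@(R@T[:3,:3]).T; C=R@T[:3,3]+p
    return C+d*((z-C[2])/d[:,2])[:,None]
def wproj(c,p,rv,X):
    X=np.atleast_2d(X); f=240/np.tan(np.radians(c["vertical_fov"])/2)
    T=c["tool_from_camera"];R=Ro.from_rotvec(rv).as_matrix()
    x=((X-p)@R-T[:3,3])@T[:3,:3]
    r=np.linalg.norm(x[:,:2],axis=1);th=np.arctan2(r,x[:,2])
    return x[:,:2]/np.maximum(r,1e-9)[:,None]*(f*th)[:,None]+[c["cx"],c["cy"]]
def rv(ax):  # tool down, jaw axis x along world yaw ax
    x=np.array([np.cos(ax),np.sin(ax),0]);y=np.array([0,0,-1.]);z=np.cross(x,y)
    return Ro.from_matrix(np.c_[x,y,z]).as_rotvec()
E
python3 - <<'E'
from h import *
d=pickle.load(open("c0.pkl","rb"));t,s=d["top"],d["scene"]
u=lambda L,k,ox,oy:(np.array(L,float)+.5)/k-.5+[ox,oy]
a=lambda L:u(L,5,230,180); b=lambda L:u(L,5,245,195); r=lambda L:u(L,6,125,235)
np.set_printoptions(precision=4,suppress=True)
print("deck top",cast(t,a([(232,85),(458,135),(365,517),(138,462)]),.09)[:,:2], cast(t,a([(232,85),(458,135),(365,517),(138,462)]),.09).mean(0))
k=b([(446,119),(665,162),(590,508),(357,461)])
print("deck sc",cast(s,k,.09)[:,:2],cast(s,k,.09).mean(0))
print("pins top far/near",cast(t,a([(331,149),(263,419)]),.116)[:,:2]);print("pins sc far/near",cast(s,b([(488,396),(546,157)]),.116)[:,:2])
print("button",cast(t,a([(600,546)]),.085),cast(s,b([(221,84)]),.085))
print("pivot top z.12",cast(t,a([(466,326)]),.12),"knob top z.163",cast(t,a([(649,332)]),.163),"scene knob",cast(s,b([(166,170)]),.163))
print("rack handle",cast(t,r([(220,290)]),.061),"ends",cast(t,r([(196,222),(234,362)]),.061)[:,:2],"holes",cast(t,r([(199,150),(283,452)]),.01)[:,:2])
for n,c in(("top",t),("scene",s)):
    hsv=cv2.cvtColor(c["pixels"],cv2.COLOR_RGB2HSV)
    m=cv2.inRange(hsv,(135,50,40),(165,255,255))
    N,l,st,ce=cv2.connectedComponentsWithStats(m)
    for i in range(1,N):
        if st[i,4]>5: print(n,st[i,4],ce[i],cast(c,ce[i],.065)[0,:2])
E
```

```text
deck top [[ 0.7046  0.1092]
 [ 0.6828 -0.004 ]
 [ 0.4912  0.036 ]
 [ 0.5147  0.1476]] [0.5983 0.0722 0.09  ]
deck sc [[0.494  0.0412]
 [0.5163 0.1523]
 [0.7082 0.1117]
 [0.6875 0.0022]] [0.6015 0.0769 0.09  ]
pins top far/near [[0.668  0.0581]
 [0.5346 0.0862]]
pins sc far/near [[0.6644 0.0627]
 [0.5317 0.0904]]
button [[ 0.4809 -0.0792  0.085 ]] [[ 0.473  -0.0752  0.085 ]]
pivot top z.12 [[ 0.5822 -0.0099  0.12  ]] knob top z.163 [[ 0.5753 -0.0945  0.163 ]] scene knob [[ 0.5744 -0.0912  0.163 ]]
rack handle [[0.4834 0.386  0.061 ]] ends [[0.5112 0.3978]
 [0.4539 0.3782]] holes [[0.5474 0.4121]
 [0.4195 0.3677]]
top 55 [363.8182 128.4   ] [ 0.8988 -0.1091]
top 54 [408.2778 127.6667] [ 0.9049 -0.2244]
top 60 [375.1667 138.8333] [ 0.8718 -0.1389]
top 61 [419.4262 138.0164] [ 0.878  -0.2535]
top 62 [386.9032 149.2742] [ 0.8448 -0.1695]
top 40 [165.05  251.175] [0.5624 0.381 ]
top 42 [137.9524 259.5   ] [0.5395 0.4465]
top 42 [167.9286 260.8095] [0.5385 0.3722]
top 42 [140.3333 269.    ] [0.516  0.4389]
top 43 [177.7209 296.9302] [0.4498 0.3423]
top 43 [150.093  305.2791] [0.4273 0.4084]
top 42 [180.2381 306.8333] [0.4257 0.3346]
top 45 [153. 315.] [0.4039 0.3997]
scene 30 [469.5333 199.8667] [0.4069 0.4037]
scene 29 [445.4828 205.8966] [0.4286 0.3374]
scene 28 [473.4643 206.9286] [0.4295 0.4113]
scene 34 [449.4706 213.1765] [0.4515 0.3457]
scene 35 [489.9143 236.3143] [0.5194 0.4421]
scene 39 [465.2308 242.5385] [0.5399 0.3767]
scene 33 [494.3333 244.0606] [0.5421 0.45  ]
scene 40 [469.15  251.225] [0.565  0.3836]
scene 71 [239.2958 341.5493] [ 0.8183 -0.168 ]
scene 77 [251.5195 353.5974] [ 0.8455 -0.1375]
scene 80 [199.725 354.45 ] [ 0.8511 -0.2534]
scene 80 [264.0125 366.0125] [ 0.8728 -0.1071]
scene 83 [211.5422 367.0723] [ 0.8788 -0.223 ]
```

```bash
python3 - <<'E'
from plant import robot, kin, status
from h import *
np.set_printoptions(precision=3,suppress=True)
for n,p,y in(("view",(.6,.07,.28),-.088),("knob0",(.575,-.093,.15),-.088),("knob1",(.6655,-.026,.15),1.3),("rack",(.484,.391,.07),1.905),("place",(.6,.0745,.15),1.363),("btn",(.477,-.077,.12),0)):
    for k in(-np.pi,0,np.pi):
        q=kin.ik(np.array(p),rv(y+k)); print(n,k,None if q is None else np.array(q))
E
```

```text
view -3.141592653589793 [ 0.447  0.055  0.143  0.    -1.659 -0.535]
view 0 [ 0.447  0.055  0.143  0.    -1.659  2.606]
view 3.141592653589793 [ 0.447  0.055  0.143  0.    -1.659 -0.535]
knob0 -3.141592653589793 [ 0.184  0.008 -0.142  0.    -1.422 -0.272]
knob0 0 [ 0.184  0.008 -0.142  0.    -1.422  2.87 ]
knob0 3.141592653589793 [ 0.184  0.008 -0.142  0.    -1.422 -0.272]
knob1 -3.141592653589793 [ 0.26   0.226  0.096  0.    -1.44   1.04 ]
knob1 0 [ 0.26   0.226  0.096  0.    -1.44  -2.102]
knob1 3.141592653589793 [ 0.26   0.226  0.096  0.    -1.44   1.04 ]
rack -3.141592653589793 [ 1.001  0.155 -0.134  0.    -1.282  0.904]
rack 0 [ 1.001  0.155 -0.134  0.    -1.282 -2.237]
rack 3.141592653589793 [ 1.001  0.155 -0.134  0.    -1.282  0.904]
place -3.141592653589793 [ 0.455  0.066 -0.082  0.    -1.423  0.908]
place 0 [ 0.455  0.066 -0.082 -0.    -1.423 -2.233]
place 3.141592653589793 [ 0.455  0.066 -0.082  0.    -1.423  0.908]
btn -3.141592653589793 [ 0.259 -0.255 -0.436  0.    -1.39  -0.259]
btn 0 [ 0.259 -0.255 -0.436 -0.    -1.39   2.883]
btn 3.141592653589793 [ 0.259 -0.255 -0.436  0.    -1.39  -0.259]
```

```bash
cat > snap.py <<'E'
from plant import robot, effector, kin, read_camera, ticket, status
from h import *
def snap(name,cam="wrist"):
    p,o=np.array(status.read_position()),np.array(status.read_orientation())
    c=read_camera(cam);pickle.dump((c,p,o),open(name+".pkl","wb"))
    cv2.imwrite(f"pics/{name}.png",cv2.convertScaleAbs(c["pixels"][:,:,::-1],alpha=1.3))
    return c,p,o
E
python3 - <<'E'
from snap import *
robot.goto(np.array([.59,.03,.27]),rv(np.pi-.208))
c,p,o=snap("w1"); print(p,status.read_clock())
print(wproj(c,p,o,[[.667,.0603,.116],[.533,.0883,.116],[.5824,-.0087,.12]]))
E
```

```text
[0.59002386 0.02922094 0.27004432] 2.55
[[234.10565607 285.42567243]
 [402.63388303 285.00095463]
 [318.46728445 180.31468451]]
```

View pics/w1.png

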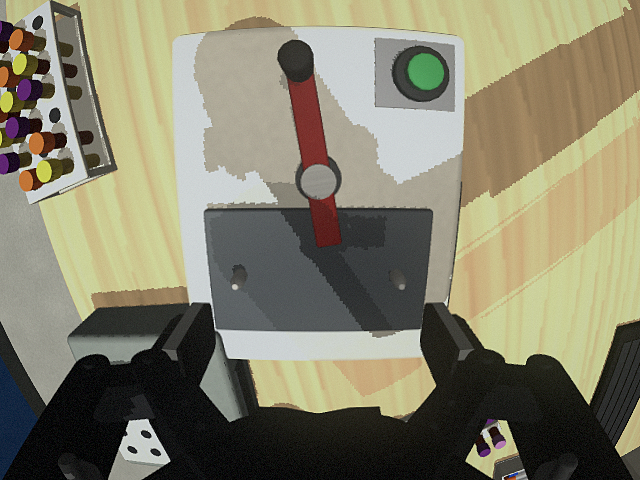

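```bash
python3 - <<'E'
from h import *
c,p,o=pickle.load(open("w1.pkl","rb"));im=cv2.convertScaleAbs(c["pixels"][:,:,::-1],alpha=1.8)
A=im[255:300,215:265];B=im[255:300,375:425]
cv2.imwrite("pics/pz.png",np.hstack([cv2.resize(x,None,fx=8,fy=8,interpolation=cv2.INTER_CUBIC) for x in(A,B)]))
E
```

```text
(no output)
```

View pics/pz.png

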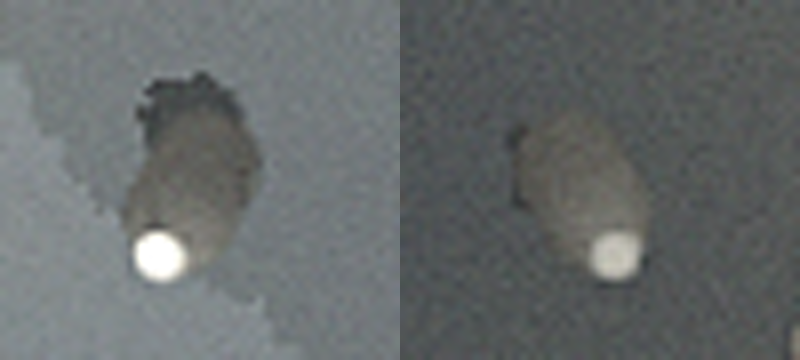

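```bash
python3 - <<'E'
from h import *
np.set_printoptions(precision=4,suppress=True)
c,p,o=pickle.load(open("w1.pkl","rb"))
t=wcast(c,p,o,[(234.4,286.4),(401.3,286.4)],.116);d=t[0]-t[1];ya=np.arctan2(d[1],d[0])
print(t,np.linalg.norm(d),ya,t.mean(0))
k=wcast(c,p,o,[(206,210),(432,210),(419,332),(216,331)],.09);print(k,k.mean(0))
e=k[0]-k[1];print("yaw edge",np.arctan2(e[1],e[0]))
print("pivot",wcast(c,p,o,[(318.5,181.5)],.121),"knob top",wcast(c,p,o,[(296,60)],.163),"btn",wcast(c,p,o,[(426,72)],.087))
E
```

```text
[[0.667  0.0612 0.116 ]
 [0.5342 0.0893 0.116 ]] 0.13570378072392866 -0.20863396351570312 [0.6006 0.0752 0.116 ]
[[ 0.6809 -0.001   0.09  ]
 [ 0.4943  0.0385  0.09  ]
 [ 0.5188  0.1543  0.09  ]
 [ 0.7078  0.1132  0.09  ]] [0.6005 0.0762 0.09  ]
yaw edge -0.2085309275318927
pivot [[ 0.5825 -0.008   0.121 ]] knob top [[ 0.579  -0.0891  0.163 ]] btn [[ 0.4788 -0.076   0.087 ]]
```

```bash
cat > geo.py <<'E'
import numpy as np
D=np.array([.6006,.0755]);Y=-.2087
ex=np.array([np.cos(Y),np.sin(Y)]);ey=np.array([-np.sin(Y),np.cos(Y)])
PV=D-.085*ey
def knob(phi,r=.085):
    a=Y-np.pi/2+phi
    return PV+r*np.array([np.cos(a),np.sin(a)]), np.pi+Y+phi
E
python3 - <<'E'
from snap import *
from geo import *
k,y=knob(.125)
robot.goto(np.r_[k,.24],rv(y)); 
print(robot.movel(np.r_[k,.150],rate=.12,contact_N=8),status.read_position())
effector.gripper_close(20); print(status.read_gripper_width(),status.read_ft_force(),status.read_clock())
snap("w2")
E
```

```text
False [ 0.57640762 -0.0923038   0.15110936]
0.021571166190549204 [ 0.4629528  -0.34534981  1.89030374] 4.625
```

View pics/w2.png

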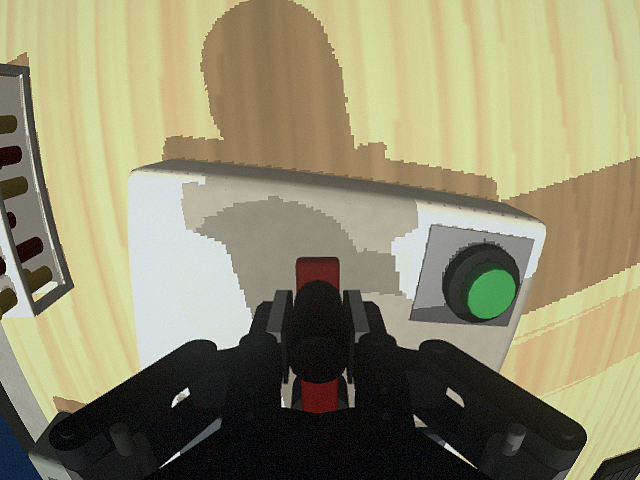

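The knob (about 318,330) sits squarely between the pads and the width reads 21.6 mm. Next I swing the clamp open.

```bash
python3 - <<'E'
from snap import *
from geo import *
z=status.read_position()[2]
for ph in np.linspace(.125,1.52,7)[1:]:
    k,y=knob(ph)
    robot.movel(np.r_[k,z],rate=.08,rotation=rv(y)); print(round(ph,2),np.round(status.read_ft_force(),1),status.read_gripper_width(),status.read_clock())
effector.release()
p=np.array(status.read_position()); robot.movel(p+[0,0,.09],rate=.15)
p=np.r_[.47,.40,.20]; robot.goto(p,rv(np.pi+.334))
c,p,o=snap("w3"); snap("t3","top"); print(p,status.read_clock())
E
```

```text
0.36 [1.4 0.6 1.1] 0.021178075317459178 5.075
0.59 [1.  2.3 0.4] 0.02155933301736208 5.475
0.82 [0.7 2.2 1.2] 0.021789461086418303 5.875
1.06 [-1.4  2.4  2.2] 0.021395146673053814 6.275
1.29 [-1.6  2.9  0. ] 0.021453809841690093 6.675
1.52 [-0.9  1.7  2.1] 0.02122285367118851 7.075
[0.47040653 0.39950768 0.19987055] 10.2917
```

View pics/w3.png

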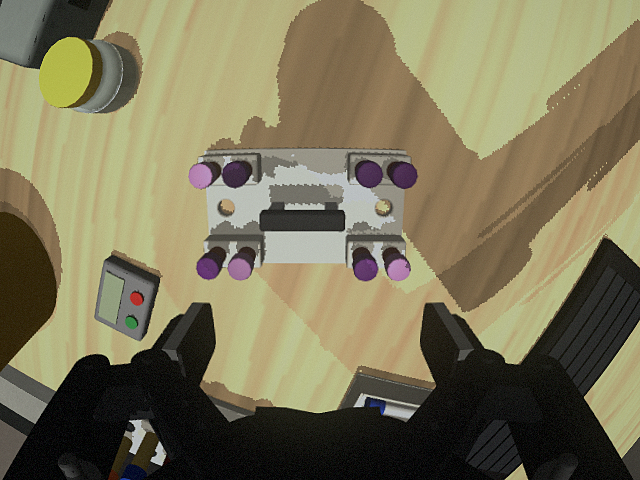

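View pics/t3.png

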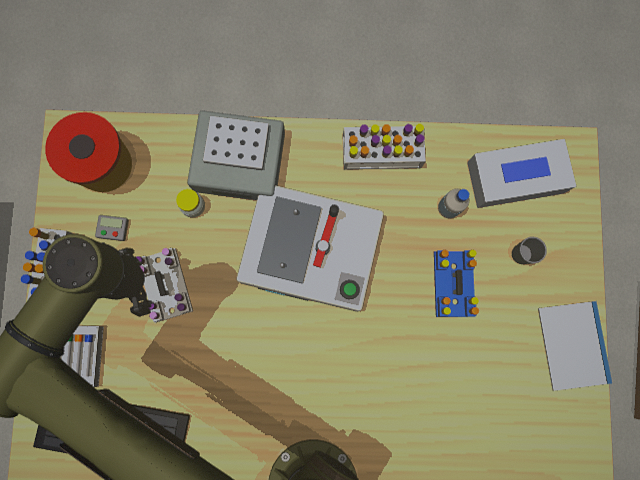

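The clamp is now open: in the top view its bar runs from (318,265) to (334,210). The white rack is centred near (303,215) in the wrist view.

```bash
python3 - <<'E'
from h import *
np.set_printoptions(precision=4,suppress=True)
c,p,o=pickle.load(open("w3.pkl","rb"))
hsv=cv2.cvtColor(c["pixels"],cv2.COLOR_RGB2HSV)
g=c["pixels"].max(2)
m=(g<45).astype(np.uint8);m[:195]=0;m[245:]=0;m[:,:240]=0;m[:,360:]=0
N,l,st,ce=cv2.connectedComponentsWithStats(m)
i=1+st[1:,4].argmax();print(st[i],ce[i])
im=cv2.convertScaleAbs(c["pixels"][:,:,::-1],alpha=1.6)[145:285,180:420]
cv2.imwrite("pics/rz.png",cv2.resize(im,None,fx=3.3,fy=3.3,interpolation=cv2.INTER_CUBIC))
E
```

```text
[ 260  205   85   26 1737] [301.734  219.8693]
```

View pics/rz.png

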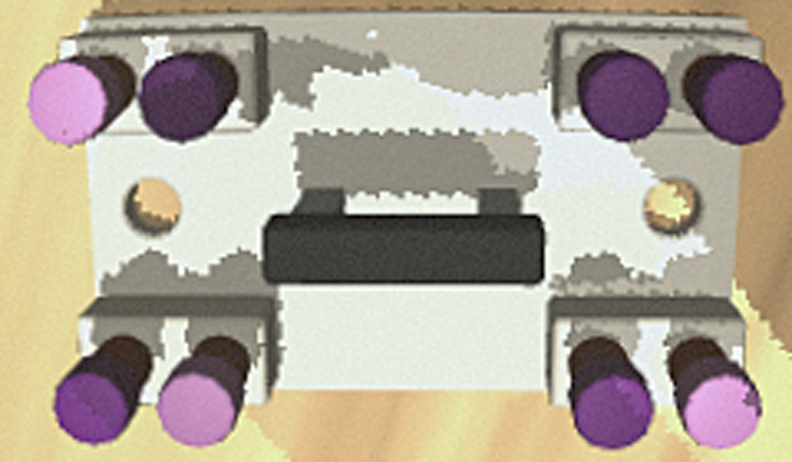

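```bash
python3 - <<'E'
from h import *
np.set_printoptions(precision=4,suppress=True)
c,p,o=pickle.load(open("w3.pkl","rb"))
u=lambda L:(np.array(L,float)+.5)/3.3-.5+[180,145]
H=wcast(c,p,o,u([(152.5,207),(673,207)]),.01);d=H[0]-H[1];print("holes",H.mean(0),np.linalg.norm(d),np.arctan2(d[1],d[0]))
B=wcast(c,p,o,u([(264,252),(544,252),(404,252)]),.061);d=B[0]-B[1];print("bar",B[:2].mean(0),np.linalg.norm(d),np.arctan2(d[1],d[0]))
C=wcast(c,p,o,u([(67,102),(182,97),(625,97),(741,100),(92,408),(198,409),(613,411),(722,412)]),.065);print("caps",C.mean(0))
d=C[[0,1,4,5]].mean(0)-C[[2,3,6,7]].mean(0);print(np.arctan2(d[1],d[0]))
E
```

```text
holes [0.4851 0.393  0.01  ] 0.1352425135083508 0.3320617937524873
bar [0.4852 0.3923 0.061 ] 0.06063133053407339 0.3327331263834045
caps [0.4851 0.3927 0.065 ]
0.33063270746991347
```

```bash
python3 - <<'E'
from snap import *
from geo import *
R=np.array([.4851,.3927]);y=.3322+1.5*np.pi
robot.goto(np.r_[R,.15],rv(y))
print(robot.movel(np.r_[R,.060],rate=.12,contact_N=8),status.read_position())
effector.gripper_close(60); print(status.read_gripper_width(),status.read_ft_force())
p=np.array(status.read_position()); robot.movel(np.r_[p[:2],.25],rate=.12)
print(status.read_gripper_width(),status.read_ft_force(),status.read_position())
robot.movel(np.r_[D,.25],rate=.15,rotation=rv(Y+1.5*np.pi))
snap("w4");snap("s4","scene"); print(status.read_position(),status.read_clock())
E
```

```text
False [0.48555831 0.39311873 0.06109455]
0.012950578544159949 [-0.68338078  0.55963057  1.81651951]
0.01252913234980401 [ 1.29437069e-01 -3.45814662e-04 -3.56189434e+00] [0.48492617 0.39294223 0.24900282]
[0.6005405  0.07594737 0.25003701] 17.5
```

View pics/w4.png

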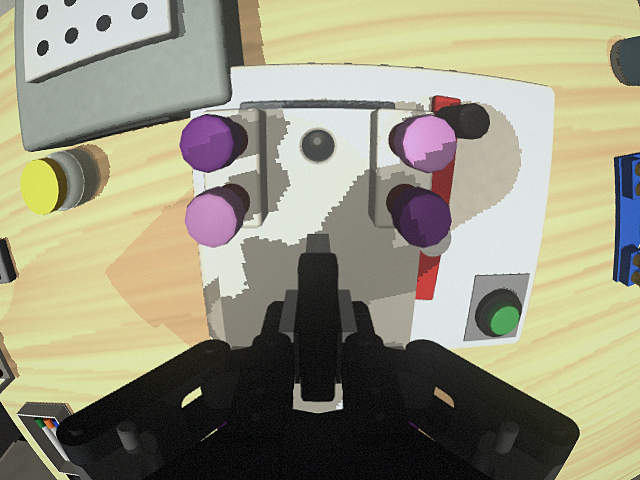

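View pics/s4.png

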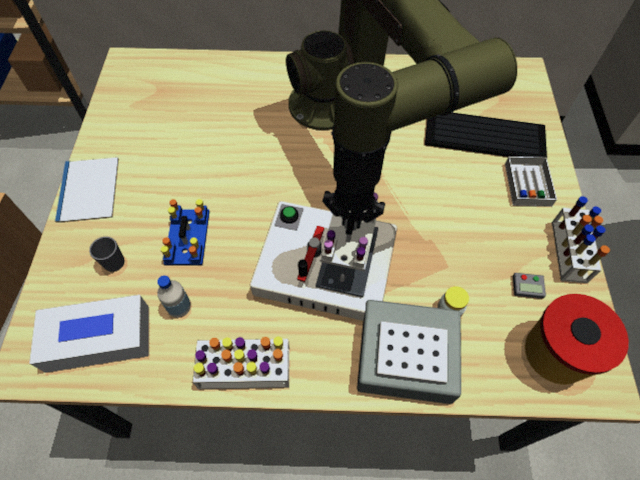

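```bash
python3 - <<'E'
from h import *
from geo import *
np.set_printoptions(precision=4,suppress=True)
c,p,o=pickle.load(open("w4.pkl","rb"))
x=np.r_[p[:2],0]
ex3=np.r_[ex,0]
print("pred hole top",wproj(c,p,o,np.r_[D,.20]+.068*ex3),"pin tip",wproj(c,p,o,np.r_[D,.116]+.068*ex3))
im=c["pixels"][:,:,::-1][120:170,285:350]
cv2.imwrite("pics/hz.png",cv2.resize(cv2.convertScaleAbs(im,alpha=1.6),None,fx=10,fy=10,interpolation=cv2.INTER_CUBIC))
E
```

```text
pred hole top [[316.555 146.617]] pin tip [[316.9191 140.7127]]
```

View pics/hz.png

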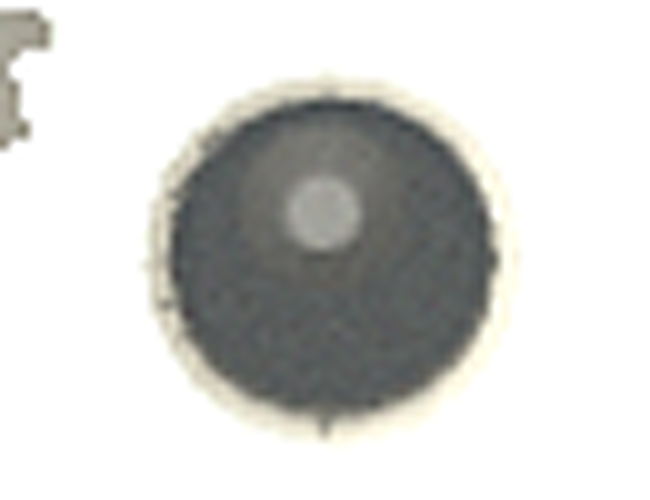

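```bash
python3 - <<'E'
from snap import *
from geo import *
z0=status.read_ft_force()
a=robot.movel(np.r_[D,.160],rate=.07,contact_N=10);print(a,status.read_position(),np.array(status.read_ft_force())-z0)
if not a:
    b=robot.movel(np.r_[D,.1495],rate=.03,contact_N=12);print(b,status.read_position(),np.array(status.read_ft_force())-z0)
snap("w5");print(status.read_clock())
E
```

```text
False [0.60089565 0.07556027 0.16069279] [-0.56135896  0.81580578  0.17712716]
True [0.60081695 0.07560342 0.15036049] [-0.07272198  0.01787777  8.8046519 ]
19.3667
```

View pics/w5.png

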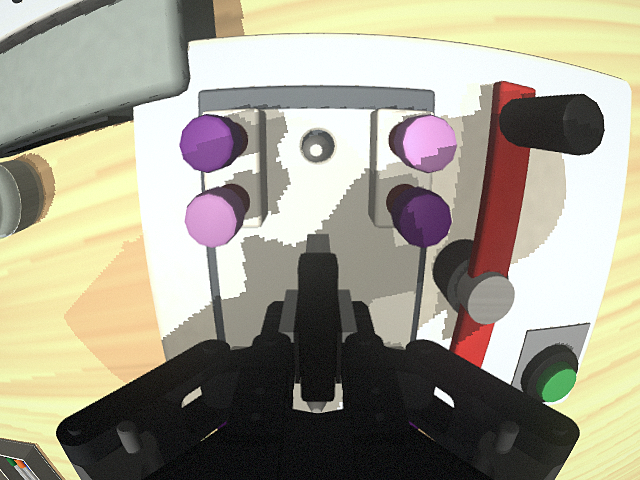

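The far pin's tip shows through its hole at (317,148). TCP contact height was 0.1504, which matches the expected seated height. I'll release the rack and check it.

```bash
python3 - <<'E'
from snap import *
from geo import *
effector.release(); 
p=np.array(status.read_position()); robot.movel(p+[0,0,.10],rate=.15)
robot.goto(np.r_[D-.06*ey,.27],rv(np.pi+Y+.6)); snap("w6"); print(status.read_position(),status.read_clock())
E
```

```text
[0.58801659 0.01707826 0.2690459 ] 21.7833
```

View pics/w6.png

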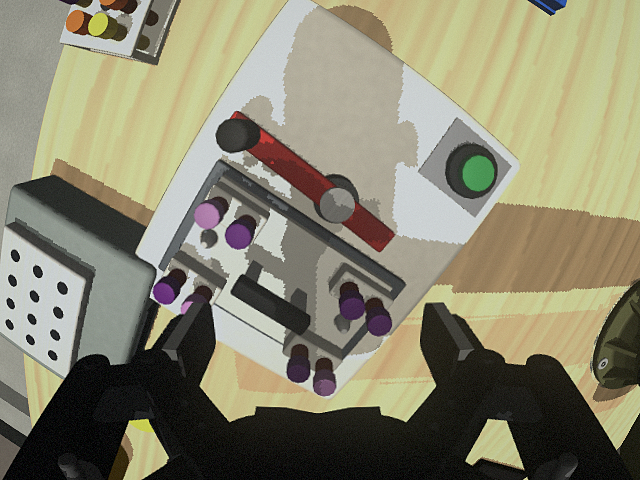

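```bash
python3 - <<'E'
from h import *
from geo import *
np.set_printoptions(precision=4,suppress=True)
c,p,o=pickle.load(open("w6.pkl","rb"))
a=wcast(c,p,o,[(208,213),(240,232),(170,286),(351,300),(378,320),(299,363),(324,382)],.155)[:,:2]-D
print(np.c_[a@ex,a@ey])
b=wcast(c,p,o,[(272,305)],.151)[:,:2]-D;print("bar",b@ex,b@ey)
k=wcast(c,p,o,[(238,134)],.163)[0,:2]-PV;print("knob",k@ex,k@ey,np.arctan2(k@ey,k@ex)+np.pi/2)
print(wproj(c,p,o,[np.r_[D+.068*ex,.116],np.r_[D-.068*ex,.116]]))
im=c["pixels"][:,:,::-1][150:400,140:410]
cv2.imwrite("pics/w6z.png",cv2.resize(cv2.convertScaleAbs(im,alpha=1.5),None,fx=2.4,fy=2.4,interpolation=cv2.INTER_CUBIC))
E
```

```text
[[ 0.0726 -0.0386]
 [ 0.0479 -0.0398]
 [ 0.0708  0.0247]
 [-0.0409 -0.0413]
 [-0.0668 -0.0392]
 [-0.0408  0.0242]
 [-0.0671  0.0288]]
bar [0.0014] [-0.0048]
knob 0.08140430152105443 -0.008952347615955319 1.4612625989724928
[[203.3967 244.6253]
 [343.712  331.573 ]]
```

View pics/w6z.png

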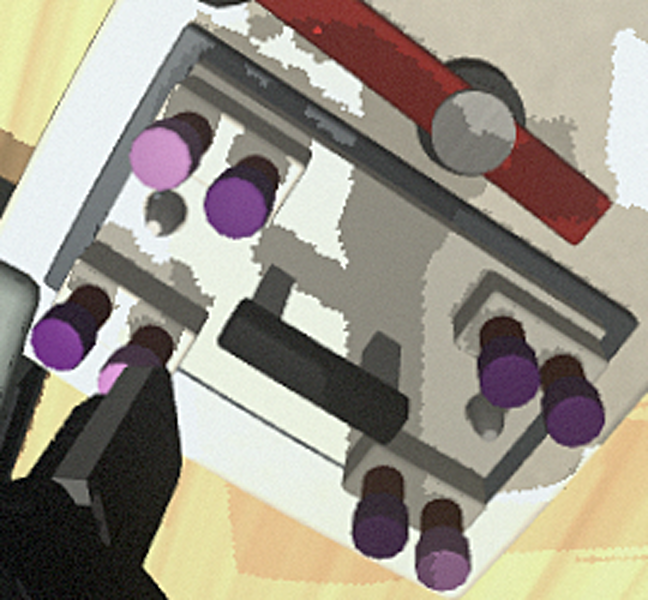

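```bash
python3 - <<'E'
from h import *
from geo import *
np.set_printoptions(precision=4,suppress=True)
c,p,o=pickle.load(open("w6.pkl","rb"))
u=lambda L:(np.array(L,float)+.5)/2.4-.5+[140,150]
a=wcast(c,p,o,u([(162,158),(237,207),(65,345),(510,382),(575,418),(380,535),(443,570)]),.155)[:,:2]-D
print(np.c_[a@ex,a@ey])
m=u([(162,158),(575,418),(65,345),(443,570)]);a=wcast(c,p,o,m,.155)[:,:2].mean(0)-D;print("4 outer caps mean",a@ex,a@ey)
b=wcast(c,p,o,u([(322,366)]),.151)[:,:2]-D;print("bar",b@ex,b@ey)
b=wcast(c,p,o,u([(243,305),(404,402),(385,436),(222,340)]),.151)[:,:2]-D;print(np.c_[b@ex,b@ey])
E
```

```text
[[ 0.0722 -0.0368]
 [ 0.0473 -0.0369]
 [ 0.0703  0.0317]
 [-0.0458 -0.0362]
 [-0.0696 -0.0371]
 [-0.0453  0.0324]
 [-0.0704  0.0331]]
4 outer caps mean 0.0005974981550084786 -0.0022663183738758576
bar [0.0015] [-0.0075]
[[ 0.0309 -0.0108]
 [-0.0251 -0.0113]
 [-0.0271  0.002 ]
 [ 0.0304  0.0027]]
```

```bash
python3 - <<'E'
from snap import *
from geo import *
np.set_printoptions(precision=1,suppress=True)
robot.goto(np.r_[D+.055*ey,.27],rv(np.pi+Y)); robot.dwell(.2);c,p,o=snap("w7"); snap("t7","top");print(status.read_position(),status.read_clock())
P=lambda x,y,z:np.r_[D+x*ex+y*ey,.09+z]
print("plate corners",wproj(c,p,o,[P(.085,-.05,.01),P(-.085,-.05,.01),P(-.085,.05,.01),P(.085,.05,.01)]))
print("bar top",wproj(c,p,o,[P(.031,-.007,.061),P(-.031,-.007,.061),P(-.031,.007,.061),P(.031,.007,.061)]))
print("deck",wproj(c,p,o,[P(.098,-.058,0),P(-.098,-.058,0),P(-.098,.058,0),P(.098,.058,0)]))
im=c["pixels"][:,:,::-1].copy();im=cv2.convertScaleAbs(im,alpha=1.5)[90:330,190:450]
cv2.imwrite("pics/w7z.png",cv2.resize(im,None,fx=2.4,fy=2.4,interpolation=cv2.INTER_CUBIC))
E
```

```text
[0.6 0.1 0.3] 22.8333
plate corners [[210.   96.3]
 [428.4  96.6]
 [423.  220.2]
 [215.2 220.1]]
bar top [[270.7 152.4]
 [368.4 152.5]
 [367.9 174.2]
 [271.2 174.1]]
deck [[198.2  88.8]
 [440.1  89.1]
 [433.6 226.6]
 [204.5 226.4]]
```

View pics/w7z.png

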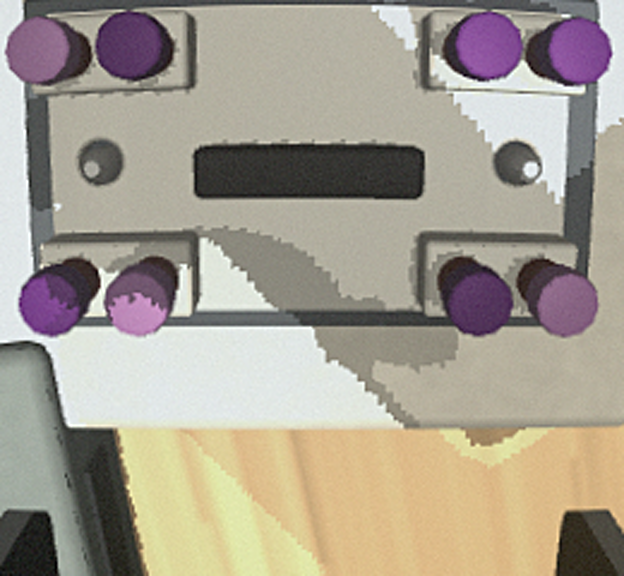

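Both dowel tips show through the holes at crop (91,168) and (532,168), and the plate's edges match a flat, seated rack to about 1 px. For closing I'll pinch the knob along the clamp's radius, because a tangential grip would put an open finger into the tube caps.

```bash
python3 - <<'E'
from snap import *
from geo import *
k,y=knob(1.5);y-=np.pi/2
robot.goto(np.r_[k,.26],rv(y))
print(robot.movel(np.r_[k,.152],rate=.12,contact_N=8),status.read_position())
effector.gripper_close(30); print(status.read_gripper_width(),status.read_ft_force(),status.read_clock())
z=status.read_position()[2]
for ph in list(np.linspace(1.5,.1,7)[1:])+[-.01]:
    k,y=knob(ph)
    h=robot.movel(np.r_[k,z],rate=.08,rotation=rv(y-np.pi/2),contact_N=25); print(round(ph,2),h,np.round(status.read_ft_force(),1),status.read_gripper_width(),status.read_clock())
    if h: break
snap("w8")
E
```

```text
False [ 0.66518195 -0.0310302   0.15328551]
0.02141510670150445 [-6.67945987  1.60807765  2.92282425] 25.2
1.27 False [-6.2  2.2  3. ] 0.02100499290214299 25.6
1.03 False [-6.5  3.9  2.2] 0.020797795636181143 26.0
0.8 False [-2.4  6.4  2.1] 0.021121820093680795 26.4
0.57 False [-1.5  5.8  0.9] 0.021188022322018718 26.8
0.33 False [-0.1  6.2 -0.5] 0.02091824438034118 27.2
0.1 False [0.1 5.5 0.1] 0.0210851986371082 27.6
-0.01 False [ 0.8  6.6 -0.1] 0.021541270352111223 27.8667
```

View pics/w8.png

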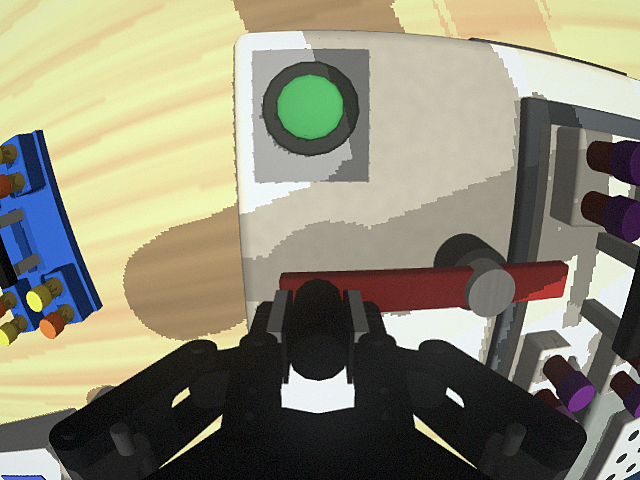

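The red bar now runs from (285,280) to (567,275), with its nose over the plate edge. I'll nudge it firmly to its stop, release and verify.

```bash
python3 - <<'E'
from snap import *
from geo import *
z=status.read_position()[2]
k,y=knob(-.05)
print(robot.movel(np.r_[k,z],rate=.04,rotation=rv(y-np.pi/2),contact_N=8),status.read_ft_force(),status.read_position())
effector.release()
p=np.array(status.read_position()); robot.movel(p+[0,0,.10],rate=.15)
B=D-.085*ex-.173*ey
robot.goto(np.r_[D-.07*ey,.28],rv(np.pi+Y)); c,p,o=snap("w9");print(p,status.read_clock(),"btn",B,wproj(c,p,o,np.r_[B,.087]))
E
```

```text
False [ 6.03576673  3.67285511 -2.75443538] [ 0.56279146 -0.08936585  0.15235564]
[0.585962   0.00684952 0.27942901] 30.9917 btn [ 0.48160083 -0.07613508] [[420.08385076 100.10657082]]
```

View pics/w9.png

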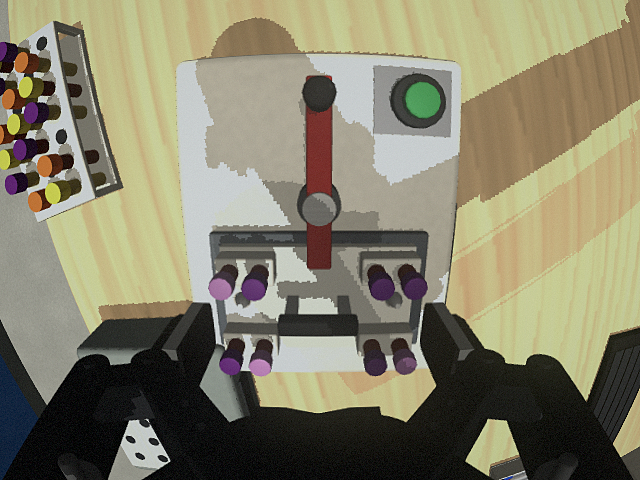

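The clamp lies along the deck's y axis, with the knob at (319,92), the pivot at (319,207) and the nose over the plate at (318,268). The button is at (422,99), within 2 px of prediction. Next I press it.

```bash
python3 - <<'E'
from snap import *
from geo import *
effector.gripper_close(30)
B=np.array([.4808,-.0761]);r=rv(np.pi/2+Y)
robot.goto(np.r_[B,.17],r)
f0=np.array(status.read_ft_force())
a=robot.movel(np.r_[B,.095],rate=.03,contact_N=2.5);z1=status.read_position()[2];print(a,z1,np.array(status.read_ft_force())-f0)
if a:
    b=robot.movel(np.r_[B,z1-.012],rate=.015,contact_N=7);print(b,status.read_position(),np.array(status.read_ft_force())-f0)
    robot.dwell(.3);print(status.read_position(),np.array(status.read_ft_force())-f0,status.read_clock())
    snap("s10","scene")
E
```

```text
True 0.11853900428833163 [-0.4021667  -0.20555179  3.34914233]
True [ 0.48080984 -0.07615322  0.11632182] [-2.77205471 -0.13434145  4.63821286]
[ 0.48080881 -0.07617701  0.11616029] [-2.015227    0.34384011  5.22671417] 35.3833
```

```bash
python3 - <<'E'
from snap import *
p=np.array(status.read_position())
b=robot.movel(p-[0,0,.008],rate=.01,contact_N=12);print(b,status.read_position(),status.read_ft_force())
robot.dwell(.3);print(status.read_position(),status.read_ft_force())
robot.movel(np.r_[p[:2],.25],rate=.12);print(status.read_position(),status.read_ft_force(),status.read_clock())
robot.goto(np.array([.52,.0,.32]),rv(np.pi-.2087)); snap("w11");snap("t11","top");snap("s11","scene");print(status.read_clock())
E
```

```text
True [ 0.48084731 -0.07617279  0.11633224] [-1.72247132  1.19559553  3.45432543]
[ 0.48082333 -0.07619245  0.11621248] [-1.72212453  0.76324206  4.71772278]
[ 0.48055038 -0.07608241  0.24898   ] [-0.09825538 -1.0353696   0.15570184] 37.3667
38.8167
```

View pics/w11.png

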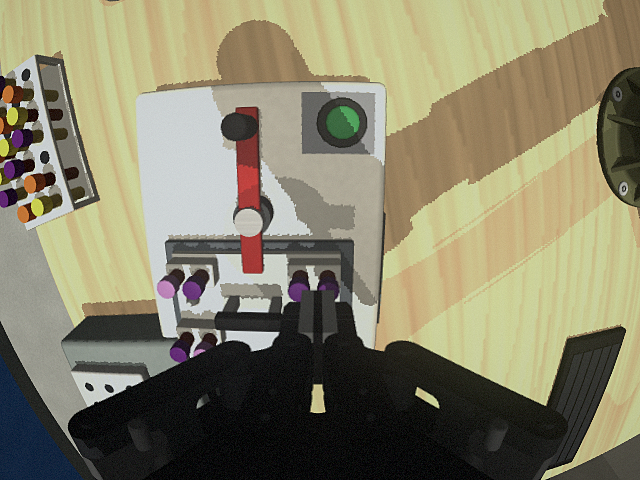

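View pics/s11.png

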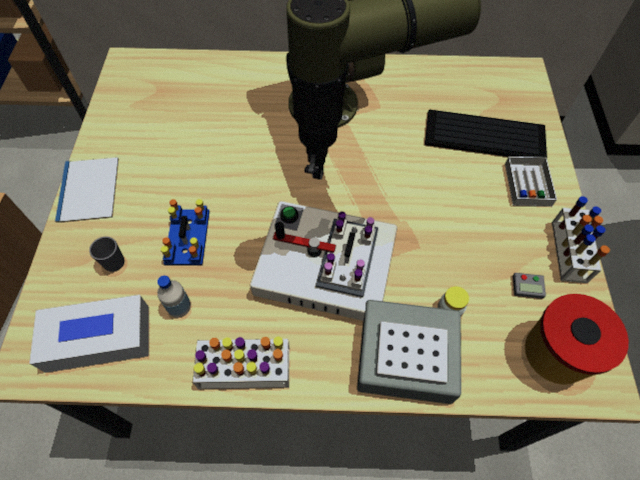

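The two presses both stopped at TCP height 0.1162 but settled at only about 5 N. I'll press once more in small steps, since a hard stop would show up as a steep rise in force.

```bash
python3 - <<'E'
from snap import *
from geo import *
B=np.array([.4808,-.0761]);r=rv(np.pi/2+Y)
robot.goto(np.r_[B,.16],r);robot.movel(np.r_[B,.130],rate=.06)
f0=status.read_ft_force()[2]
for z in(.124,.122,.120,.118,.1165,.1155,.1145,.1135,.1125,.1115):
    h=robot.movel(np.r_[B,z],rate=.01);robot.dwell(.1)
    f=np.mean([status.read_ft_force()[2] for _ in range(5)])-f0;print(z,round(status.read_position()[2],5),round(f,2))
    if f>14:break
print(status.read_clock())
robot.movel(np.r_[B,.25],rate=.12)
robot.goto(np.array([.50,.0,.32]),rv(np.pi-.2087));robot.dwell(.3);snap("w12");snap("t12","top");snap("s12","scene");print(status.read_clock(),status.read_ft_force())
E
```

```text
0.124 0.12407 -0.96
0.122 0.12219 -0.35
0.12 0.1202 1.72
0.118 0.11818 2.28
0.1165 0.11668 3.19
0.1155 0.11613 5.94
0.1145 0.11601 11.6
0.1135 0.11593 15.52
44.4167
47.4417 [0.39000048 0.42381398 0.72569262]
```

View pics/t12.png

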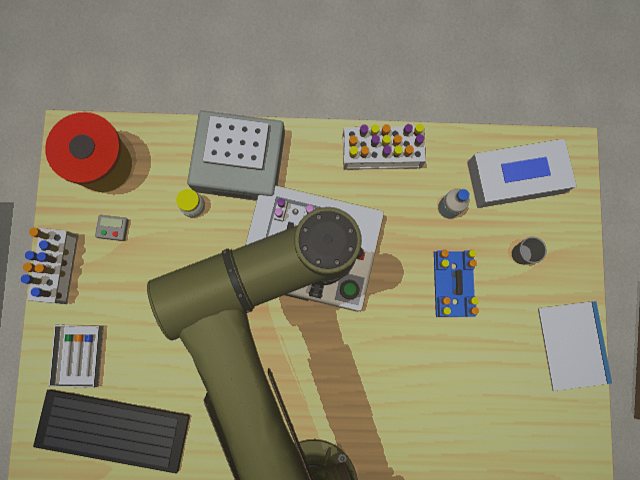

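View pics/w12.png

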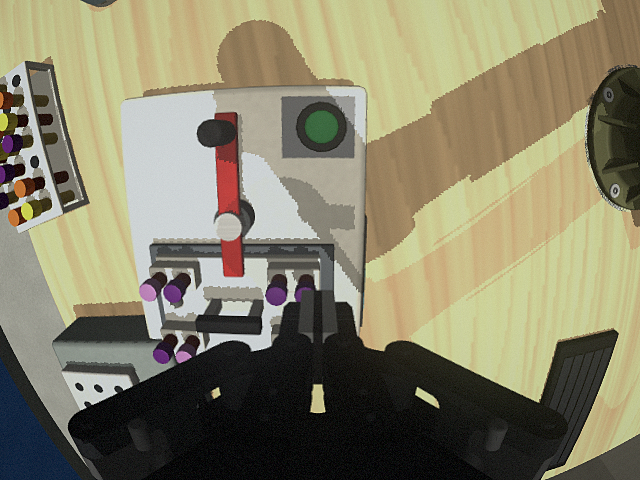

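The press reached a hard stop after about 6 mm of travel. The clamp is still closed, the blue rack, jar and bottle sit at the same pixels as at the start, and the arm is clear. I'm handing the job in.

```bash
python3 - <<'E'
from plant import ticket,status
ticket.close_job();print(status.read_clock())
E
```

```text
the job is handed in; nothing more can be done
the job is handed in; nothing more can be done
```

The job is handed in; close_job gives no verdict, but my last checks show the white rack seated, clamped and started. My last clock reading before handing in was 47.4 s of the 69 s allowed.

I swung the clamp open by its knob and lowered the white rack onto both pins. I then swung the clamp back to its stop, pressed the green button and moved the arm clear.

**What the last checks showed:**
- **Rack:** both pin tips show through the holes. The bar and the +y plate edge lie within about 2 px of where they would be for a flat rack.
- **Clamp:** the bar lies along the deck's y axis, with its nose over the plate edge.
- **Button:** the stepwise press hit a hard stop at about 6 mm of travel. I did not measure it coming back out; the arm is well off it and the tool force is near zero.
- **Other objects:** the blue rack, jar and bottle are at the same pixels as at the start, judged by eye.

**What disagreed:**
- **Rack position:** an oblique wrist view put the rack's caps and bar 2 to 5 mm off in y. In the closer overhead view one plate edge was about 2 mm off (3 px) while the rest agreed to about 1 mm, so I took these as reading errors.
- **Button presses:** the first two presses stopped on contact and settled at only about 5 N, so I repeated the press in small steps to be sure.

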